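# Turn the red test disc on the drying rack

## Robot

A 7-joint arm with a two-finger parallel gripper is mounted at the origin on a cart in front of the work surface, level with it; the furniture and walls round the work are solid. World frame = base frame: x ahead of the robot, y to its left, z up, the work surface at z = 0. Lengths are in m, angles in rad, forces in N, time in s.
With the tool pointing down it reaches from about 0.4 to 0.9 m from the base axis. Payload 5.5 kg.
Tool frame: the origin (TCP) lies at the very end of the fingers, on their centre line; the grasp point (between the pads) lies 19 mm behind it; z points along the fingers, y is the direction in which the jaws open and shut (so a half turn about z gives the same grasp; the last joint's range is limited). The gripper opens to 85 mm and grips with 20 to 120 N. Pads are 22 mm wide; open, the fingers measure 114 mm over their backs; the gripper's body (76 mm by 85 mm) begins 54 mm behind the grasp point. The pads swing forward as they close: fully open they stand 13 mm farther back than shut.
Start: joints at [1.527, 0.501, -0.427, 1.55, 0.221, 1.138, -0.21], TCP at [0.196, -0.62, 0.231] pointing down, gripper open.
Joint ranges: [-2.88, 2.88], [-0.31, 2.03], [-1.54, 1.56], [0.2, 2.42], [-1.41, 4.55], [0.19, 2.02], [-2.57, 2.57]. Speed limits (rad/s): [2.57, 2.57, 3.14, 3.14, 3.14, 3.14, 3.14].

## Interface

Orientations are given as a unit quaternion [x, y, z, w].
In Python, from rig import observe, read_camera, calibration, finish_job gives the robot as it stands.
- The arm moves only by the tool send_rows, never from a script. Its argument "targets" is a list of rows, each a list of 7 numbers: the shift along the tool's x, y, z in mm, then the turn, a rotation vector about the tool's x, y, z in rad, then the closure in counts, from 0 (fully open) to 255 (shut). In form: [[dx, dy, dz, wx, wy, wz, claw], ...]. A call has exactly 10 rows; each row is the pose to reach, as a shift and turn from the pose commanded when the call began, along the tool's axes at that moment; what a row does not reach only later rows make up. A row lasts 1/10 s, in which the tool goes at most 50 mm and 8.59 degrees, less where a joint would pass 70% of its speed; a pose out of reach is approached as far as the arm can. A call with a gripper value outside its range is refused whole. The fingers move at their own pace and stop on an object; "force" is the grip in N (left out, the last holds). Time passes only in rows, so rows that repeat a pose let the fingers close, or fill a call up. It gives the time, the measured TCP pose, the force and the opening at its end, in the units of the state.
- observe(): the state, without advancing time (a new reading comes with each control period).
- read_camera(name): name is "scene" or "top" or "wrist"; returns the picture (384x512x3 uint8, red, green, blue); there is no depth.
- calibration(name): a dict with "fx", "fy", "cx", "cy" (pixels), "pose" (4x4, takes a point from camera to world coordinates). Camera axes: x right, y down, z forward; pixel columns grow to the right and rows downward; lengths in m; the calibration is good to about 2 mm. A picture is of the moment at which its call begins: read the wrist's pose just before it. calibration takes no time and is no camera call; for the wrist camera it gives the pose at the moment of the call.
- finish_job(): hands the job in, once; it reports no verdict.
The state is a dict: "t": time; "joint_positions": joint angles; "qvel": joint speeds; "joint_torque": joint torques, N m; "tcp_pos": TCP position; "orientation": TCP orientation; "ft_force": force on the tool from outside, world axes, zero at the start; "wrist_torque": the same for the moment, N m; "width": opening from 0.0 (shut) to 1.0 (fully open).
Only numpy, scipy, OpenCV 4.12 (cv2) and the standard library are available. Lean on these libraries where they do the work, as an engineer would, in place of code of your own. Each camera call takes 0.05 s, during which the arm holds its last target. There are 200 camera calls.

## Task

One side of the red test disc has dried: use the spatula to turn it over, reaching under it between its rails and tipping it up and over onto the wooden deck behind, so that it ends flat on the deck with its grey side up. Do not touch the red disc with the gripper or the arm, and leave the blue disc as it is. When done, lay the spatula back down level on the table and let go of it.

Things in the scene. Friction and masses are not known exactly. Their poses are not given: they have to be found in the camera images.
- rack: Fixed drying rack. Origin on the table below the middle of its deck's front face; x points along the lanes away from the robot, y left. Two lanes, centred at y = +55 and -55 mm, run from x = -86 to 0 mm; each has two rails 8 mm wide, tops 20 mm above the table, with a 52 mm gap between them, open to the front; the floor in the gap is 3 mm high. A disc lies across each lane's rails.
- deck_edge (a point): Middle of the upper front edge of the rack's plywood deck; axes as the rack. Deck: 210 mm wide (y), from here 90 mm back, top 26 mm above the table, 6 mm above the rails. The discs' far edges start within 7 mm of its front face, which stops them: a disc whose near edge is raised pivots there and, pushed past upright, falls face down on the deck.
- disc_red_c (a point): Centre (half-way up) of the loose red test disc: 80 mm across, 8 mm thick, 40 to 80 g, upper half red, lower half grey. It starts red side up on either lane, underside 20 mm above the table. z axis: out of the red face.
- disc_blue_c (a point): Centre of the blue test disc on the other lane, same size, blue above and grey below; to be left alone. z axis: out of the blue face.
- spatula_grip (a point): Grip point of the loose cranked spatula (0.12 kg): centre of its wooden handle's section, 29 mm above the table as it lies level on blade and rubber foot. x axis: towards the blade tip; z up. Handle bar 20 mm wide (y), 26 mm high, from 66 mm behind to 34 mm ahead of this point; the foot is under its rear end.
- spatula_tip (a point): Middle of the front edge of the spatula's steel blade, half-way through its thickness; axes as at the grip point. It is 110 mm ahead of the grip point and about 28 mm below it. Blade flat, 36 mm wide, 2.5 mm thick, 72 mm long; a narrow upright neck joins its rear end to the handle.
There are look-alikes about, which are no part of the job. What is shaped like the part that bears disc_blue_c but purple is not meant.

How it is judged:
By the outcome, as a careful person would: the job done as asked, in the order asked, and still so for the second after the job is handed in, with the robot touching nothing.
It also fails if it takes over 54 s, if anything falls off the work surface, if the arm or the gripper's body presses on something with over 40 N, if the wrist force passes 120 N, or if a joint passes its speed limit or range.

## Working session

There is one attempt and no reset: what is moved stays moved. The work goes in short steps, Python scripts to look and compute and a tool call to move; the robot and the scene stay as the last step left them, time stands still between calls to the robot, and variables do not carry over. Pictures are saved under pics/ and viewed, about 8 in all and at most 12, crops included, and the job is handed in when it is done.

Besides the shell and the picture viewer there is one more tool, called after "Call:" as name([rows], argument=value, ...), one row to a line, values as JSON. send_rows: Moves the arm, as the interface text tells. Its arguments: {"type":"object","properties":{"targets":{"type":"array"},"force":{"type":"number"}},"required":["targets"]}

```bash
mkdir -p pics; ls; python3 - <<'E'
from rig import *
import cv2,numpy as np
o=observe();print({k:np.round(v,3).tolist() for k,v in o.items()})
for n in("scene","top"):
    c=calibration(n);print(n,c["fx"],c["fy"],c["cx"],c["cy"],np.round(c["pose"],3).tolist())
    im=read_camera(n);np.save(f"pics/{n}0.npy",im);cv2.imwrite(f"pics/{n}0.png",cv2.resize(im[...,::-1],(800,600)))
E
```

```text
pics
{'t': 0.0, 'joint_positions': [1.527, 0.502, -0.427, 1.551, 0.221, 1.138, -0.21], 'qvel': [-0.0, 0.001, -0.002, 0.0, 0.0, 0.001, -0.0], 'joint_torque': [0.0, -56.953, -5.816, -28.094, 0.011, 0.012, 0.0], 'tcp_pos': [0.196, -0.619, 0.23], 'orientation': [0.988, 0.153, -0.0, -0.001], 'ft_force': [0.916, 0.174, -0.767], 'wrist_torque': [-0.009, 0.011, -0.06], 'width': 1.002}
scene 371.48739762585194 371.48739762585194 251.68548931702207 182.0442303323136 [[-0.796, -0.281, 0.536, 0.087], [-0.605, 0.353, -0.714, 0.693], [0.011, -0.892, -0.451, 0.486], [0.0, 0.0, 0.0, 1.0]]
top 497.3068442124163 497.3068442124163 258.6758021275299 191.79288170200817 [[-0.0, -0.983, 0.184, 0.336], [-1.0, 0.005, 0.024, 0.013], [-0.024, -0.184, -0.983, 1.366], [0.0, 0.0, 0.0, 1.0]]
```

View pics/top0.png

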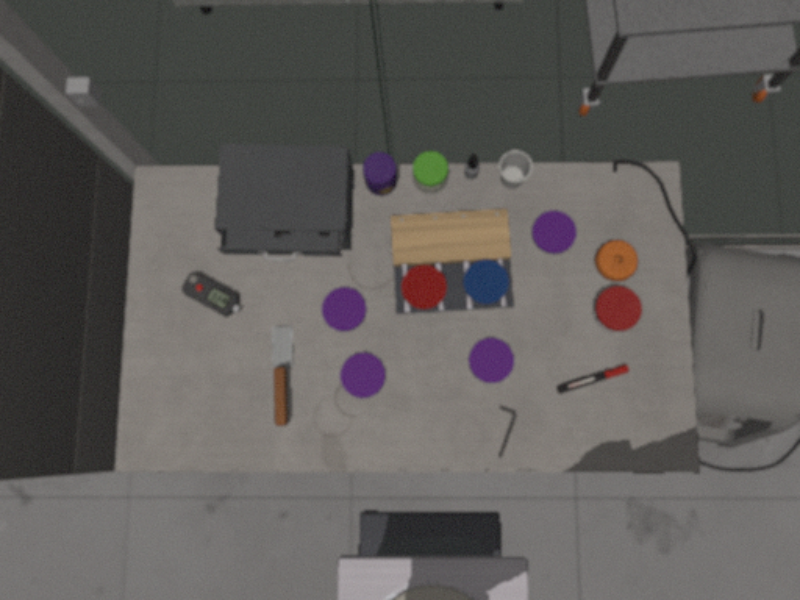

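View pics/scene0.png

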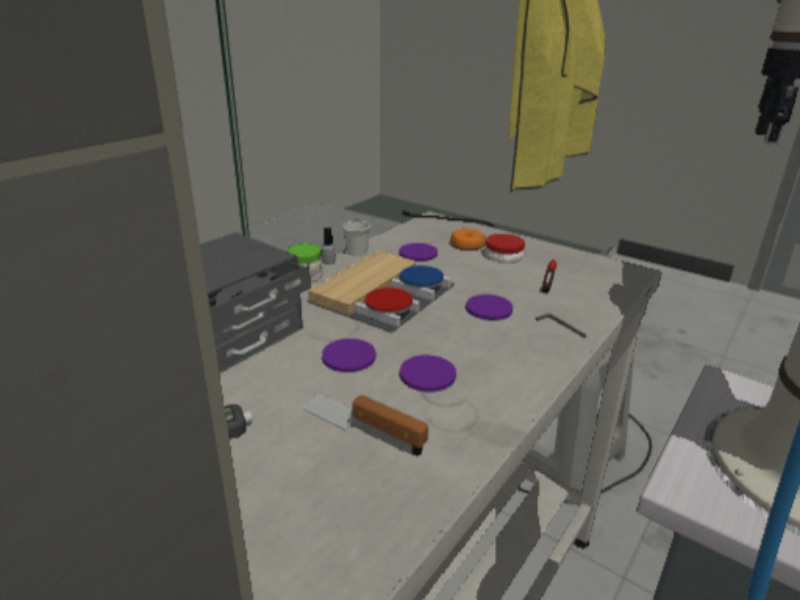

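The lane disc at top-view (425,287) is the red test disc. The red item at (618,307), a lidded jar, is a look-alike, and the orange ring and the purple discs are no part of the job. The spatula handle is at (280,395) and its blade at (283,345).

```bash
cat > h.py <<'E'
from rig import *
import cv2,numpy as np
from scipy.spatial.transform import Rotation as R
def ray(c,u,v,z):
    P=np.array(c["pose"]);d=P[:3,:3]@np.array([(u-c["cx"])/c["fx"],(v-c["cy"])/c["fy"],1]);o=P[:3,3]
    return o+d*(z-o[2])/d[2]
def blobs(im,lo,hi,amin=60):
    m=cv2.inRange(cv2.cvtColor(im,cv2.COLOR_RGB2HSV),lo,hi)
    m=cv2.morphologyEx(m,cv2.MORPH_OPEN,np.ones((2,2)))
    return [c for c in cv2.findContours(m,cv2.RETR_EXTERNAL,cv2.CHAIN_APPROX_NONE)[0] if cv2.contourArea(c)>amin]
def onplane(cal,cnt,z): return np.array([ray(cal,*p[0],z)[:2] for p in cnt],np.float32)*1000
def row(p,yaw,pitch=0):
    """row for TCP at p (mm, world), tool down, tool x at world yaw, pitch about tool y; from measured pose"""
    o=observe();r0=R.from_quat(o["orientation"])
    r1=R.from_euler('z',yaw)*R.from_euler('x',np.pi)*R.from_euler('y',pitch)
    print("t",o["t"],"shift",np.round(r0.inv().apply(np.array(p)-1000*np.array(o["tcp_pos"])),1),"turn",np.round((r0.inv()*r1).as_rotvec(),4))
E
python3 - <<'E'
from h import *
c=calibration("top");im=np.load("pics/top0.npy")
def show(n,lo,hi,z):
    for k in blobs(im,lo,hi):
        w=onplane(c,k,z);r=cv2.minAreaRect(w);print(n,"px",np.round(k.mean((0,1))),"rect",np.round(r[0]),np.round(r[1]),round(r[2],1), np.round(cv2.boxPoints(r)).tolist() if n in("handle","deck") else "")
show("red",(0,150,60),(5,255,255),.028)
show("red2",(175,150,60),(180,255,255),.028)
show("blue",(100,120,40),(118,255,255),.028)
show("handle",(5,110,40),(15,255,255),.042)
show("deck",(12,60,90),(24,180,255),.026)
cv2.imwrite("pics/crop0.png",cv2.resize(np.hstack([im[195:285,160:230],im[125:215,240:340]])[...,::-1],None,fx=4.5,fy=4.5,interpolation=2))
for p in [(425,287),(280,395),(283,345),(290,330),(400,250),(450,225)]:
    u,v=int(p[0]/1.5625),int(p[1]/1.5625);print(p,cv2.cvtColor(im,cv2.COLOR_RGB2HSV)[v,u])
E
```

```text
red px [395. 198.] rect [ 567. -328.] [71. 72.] 10.7 
red px [271. 184.] rect [608.   9.] [71. 73.] 89.7 
blue px [312. 181.] rect [ 615. -100.] [74. 73.] 89.2 
handle px [180. 254.] rect [416. 254.] [95. 16.] 1.7 [[368.0, 261.0], [369.0, 245.0], [464.0, 247.0], [464.0, 264.0]]
handle px [395. 167.] rect [ 649. -325.] [70. 70.] 87.4 [[612.0, -359.0], [682.0, -362.0], [686.0, -292.0], [615.0, -289.0]]
deck px [180. 258.] rect [406. 257.] [70. 14.] 4.6 [[371.0, 261.0], [372.0, 247.0], [442.0, 252.0], [441.0, 266.0]]
deck px [396. 166.] rect [ 654. -329.] [65. 62.] 86.9 [[621.0, -360.0], [683.0, -364.0], [687.0, -298.0], [624.0, -295.0]]
deck px [289. 152.] rect [698. -39.] [ 93. 209.] 3.6 [[645.0, 63.0], [658.0, -145.0], [750.0, -140.0], [737.0, 68.0]]
(425, 287) [  2 186 119]
(280, 395) [ 12 139 119]
(283, 345) [165   4 136]
(290, 330) [  8   8 136]
(400, 250) [ 18  89 144]
(450, 225) [ 17  88 145]
```

View pics/crop0.png

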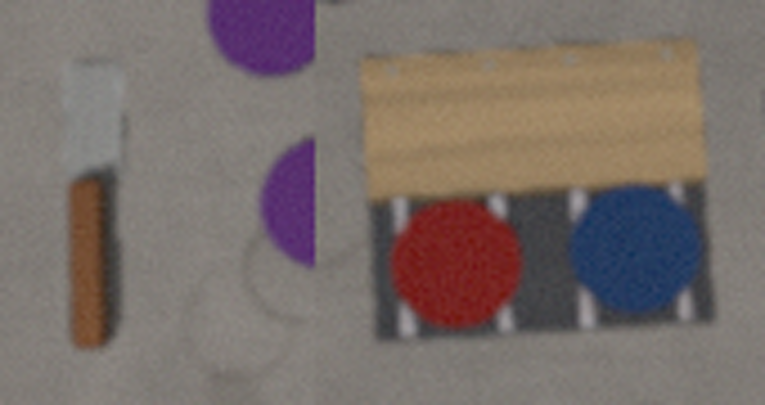

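```bash
python3 - <<'E'
from h import *
c=calibration("top")
print("blade ctr",ray(c,181,220.8,.001),"handle",ray(c,180.5,254,.042))
row((500,-250,250),.03);row((425,252,160),.03)
E
```

```text
blade ctr [0.51003129 0.26145977 0.001     ] handle [0.41601065 0.25277577 0.042     ]
t 0.1 shift [ 401.2 -260.1  -19.2] turn [-1.800e-03  2.000e-04  2.768e-01]
t 0.1 shift [ 481.3 -761.1   71.7] turn [-1.800e-03  2.000e-04  2.768e-01]
```

Call:
send_rows([
  [40,-26,-2,0,0,0.028,0],
  [80,-52,-4,0,0,0.055,0],
  [120,-78,-6,0,0,0.083,0],
  [160,-104,-8,0,0,0.11,0],
  [200,-130,-10,0,0,0.14,0],
  [240,-156,-12,0,0,0.166,0],
  [280,-182,-14,0,0,0.194,0],
  [320,-208,-16,0,0,0.22,0],
  [360,-234,-18,0,0,0.25,0],
  [400,-260,-19,0,0,0.277,0],
])

```text
t: 1.1
tcp_pos: [0.4999, -0.2494, 0.2503]
orientation: [1.0, 0.014, -0.0, 0.0]
ft_force: [0.5, -0.7, 0.2]
width: 0.997
```

```bash
python3 -c "
from h import *
row((425,252,160),.06)"
```

```text
t 1.1 shift [ -60.6 -503.3   90.2] turn [ 0.0002  0.0002 -0.0317]
```

Call:
send_rows([
  [-5,-46,8,0,0,0,0],
  [-10,-92,16,0,0,0,0],
  [-15,-138,24,0,0,0,0],
  [-20,-184,32,0,0,0,0],
  [-27,-230,40,0,0,0,0],
  [-33,-276,50,0,0,-0.01,0],
  [-40,-322,60,0,0,-0.015,0],
  [-46,-368,70,0,0,-0.02,0],
  [-53,-415,80,0,0,-0.03,0],
  [-60,-462,90,0,0,-0.03,0],
])

```text
t: 2.1
tcp_pos: [0.4247, 0.2104, 0.1598]
orientation: [1.0, 0.03, 0.0, 0.0]
ft_force: [0.7, 1.0, -0.5]
width: 0.999
```

```bash
python3 - <<'E'
from h import *
c=calibration("wrist");im=read_camera("wrist");np.save("pics/w1.npy",im);cv2.imwrite("pics/w1.png",im[...,::-1])
print(np.round(c["pose"],3).tolist(),c["fx"],c["cx"],c["cy"])
for k in blobs(im,(5,90,30),(15,255,255),300):
    w=onplane(c,k,.042);r=cv2.minAreaRect(w);print(np.round(k.mean((0,1))),np.round(r[0],1),np.round(r[1]),r[2],np.round(cv2.boxPoints(r)).tolist())
E
```

```text
[[0.06, -0.958, -0.281, 0.498], [-0.998, -0.058, -0.016, 0.214], [-0.001, 0.281, -0.96, 0.302], [0.0, 0.0, 0.0, 1.0]] 319.4416484564619 252.63357974187556 188.88868922487032
[198. 182.] [421.1 256.2] [97. 21.] 3.1533563137054443 [[372.0, 264.0], [373.0, 243.0], [470.0, 248.0], [469.0, 269.0]]
```

View pics/w1.png

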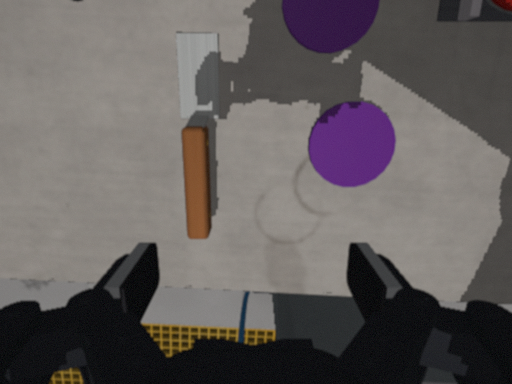

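The wrist view shows the spatula handle centred at px (198,182) and the blade tip at about (197,33). One close-up will be enough to fix its yaw.

```bash
python3 - <<'E'
from h import *
c=calibration("wrist");im=np.load("pics/w1.npy")
for p in [(178,33),(218,33),(181,117),(218,116)]: print(p,np.round(ray(c,*p,.002)*1000,1))
hsv=cv2.cvtColor(im,cv2.COLOR_RGB2HSV)
for v in (140,180,220): print(v,[(u,*hsv[v,u].tolist()) for u in range(181,216,2)])
print([(v,hsv[v,196].tolist()) for v in list(range(120,134,2))+list(range(230,242,2))])
E
```

```text
(178, 33) [540.5 293.4   2. ]
(218, 33) [542.8 259.2   2. ]
(181, 117) [470.2 290.3   2. ]
(218, 116) [473.5 256.4   2. ]
140 [(181, 12, 37, 124), (183, 12, 152, 111), (185, 12, 158, 124), (187, 12, 158, 129), (189, 12, 155, 128), (191, 13, 159, 127), (193, 13, 160, 126), (195, 13, 161, 125), (197, 13, 154, 129), (199, 13, 159, 127), (201, 13, 161, 119), (203, 13, 160, 99), (205, 12, 169, 65), (207, 18, 155, 64), (209, 11, 30, 69), (211, 15, 14, 74), (213, 18, 17, 75), (215, 13, 19, 95)]
180 [(181, 17, 16, 142), (183, 14, 24, 138), (185, 12, 139, 110), (187, 12, 154, 124), (189, 13, 163, 128), (191, 12, 157, 130), (193, 13, 159, 130), (195, 13, 158, 131), (197, 13, 157, 130), (199, 13, 158, 132), (201, 13, 159, 130), (203, 13, 166, 117), (205, 13, 158, 97), (207, 12, 153, 60), (209, 12, 106, 53), (211, 20, 22, 71), (213, 13, 24, 74), (215, 23, 14, 74)]
220 [(181, 18, 18, 142), (183, 17, 16, 142), (185, 16, 24, 136), (187, 12, 130, 108), (189, 13, 167, 124), (191, 13, 159, 130), (193, 13, 160, 132), (195, 13, 160, 134), (197, 13, 159, 133), (199, 13, 161, 138), (201, 13, 159, 138), (203, 13, 157, 133), (205, 13, 157, 112), (207, 12, 163, 83), (209, 12, 172, 55), (211, 12, 36, 105), (213, 14, 19, 148), (215, 16, 19, 147)]
[(120, [60, 3, 75]), (122, [150, 3, 74]), (124, [165, 7, 74]), (126, [13, 76, 64]), (128, [12, 155, 89]), (130, [13, 158, 110]), (132, [13, 159, 125]), (230, [13, 159, 133]), (232, [13, 158, 134]), (234, [13, 158, 134]), (236, [13, 164, 134]), (238, [11, 104, 132]), (240, [14, 23, 145])]
```

```bash
python3 -c "
from h import *
row((431,257,9),.055)"
```

```text
t 2.15 shift [ 12.3 -35.1 150.8] turn [-0.0065  0.0005  0.0147]
```

Call:
send_rows([
  [0,-5,0,0,0,0,0],
  [2,-18,5,0,0,0,0],
  [5,-32,20,0,0,0.005,0],
  [8,-42,45,0,0,0.005,0],
  [8,-46,75,0,0,0.005,0],
  [8,-46,105,0,0,0.005,0],
  [8,-46,130,0,0,0.005,0],
  [8,-46,145,0,0,0.005,0],
  [8,-46,151,0,0,0.005,0],
  [8,-46,151,0,0,0.005,0],
])

```text
t: 3.15
tcp_pos: [0.4306, 0.2542, 0.0088]
orientation: [1.0, 0.027, -0.001, 0.001]
ft_force: [1.0, -0.2, 0.0]
width: 1.0
```

```bash
python3 -c "
from h import *
o=observe();print(o['ft_force'],o['qvel'])
row((431,257,9),.055)
im=read_camera('wrist');cv2.imwrite('pics/w2.png',im[...,::-1])"
```

```text
[ 1.01143567 -0.20566065  0.00807578] [ 0.01333797 -0.02362946 -0.03102359 -0.01342646 -0.00081496  0.01159132
 -0.00311645]
t 3.15 shift [ 0.5 -2.7 -0.2] turn [ 0.0013  0.0011 -0.0014]
```

View pics/w2.png

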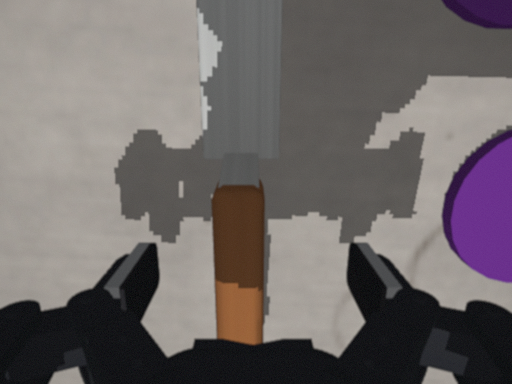

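The handle sits between the open fingers (handle at col 239, jaw centre about 254), so I'll shift about 4 mm left and close.

Call:
send_rows([
  [0,-3,0,0,0,0,0],
  [0,-3,0,0,0,0,60],
  [0,-3,0,0,0,0,120],
  [0,-3,0,0,0,0,255],
  [0,-3,0,0,0,0,255],
  [0,-3,0,0,0,0,255],
  [0,-3,0,0,0,0,255],
  [0,-3,0,0,0,0,255],
  [0,-3,0,0,0,0,255],
  [0,-3,0,0,0,0,255],
], force=80)

```text
t: 4.2
tcp_pos: [0.4306, 0.2585, 0.0096]
orientation: [1.0, 0.027, 0.0, 0.0]
ft_force: [-1.5, -0.6, 5.4]
width: 0.223
```

```bash
python3 - <<'E'
from h import *
c=calibration("top")
for n,X,Y in [("Lf",400,208),("Rf",497,205),("Ln",408,318),("Rn",507,316)]:
    print(n,np.round(ray(c,240+(X-315)/4.5-.5,125+Y/4.5-.5,.02)*1000,1))
row((430,1,80),.06)
E
```

```text
Lf [646.8  46.3  20. ]
Rf [648.4 -13.5  20. ]
Ln [577.8  41.4  20. ]
Rn [578.8 -19.1  20. ]
t 4.2 shift [-14.7 257.1 -70.4] turn [ 0.0001 -0.0004 -0.005 ]
```

Call:
send_rows([
  [0,0,-20,0,0,0,255],
  [0,5,-45,0,0,0,255],
  [-2,30,-65,0,0,0,255],
  [-5,70,-70,0,0,-0.005,255],
  [-8,115,-70,0,0,-0.005,255],
  [-10,160,-70,0,0,-0.01,255],
  [-12,200,-70,0,0,-0.01,255],
  [-14,235,-70,0,0,-0.01,255],
  [-15,252,-70,0,0,-0.01,255],
  [-15,257,-70,0,0,-0.01,255],
])

```text
t: 5.2
tcp_pos: [0.429, -0.0016, 0.079]
orientation: [1.0, 0.03, -0.001, 0.0]
ft_force: [0.8, 0.5, -1.1]
width: 0.227
```

```bash
python3 - <<'E'
from h import *
row((430,1,20),.065)
c=calibration("wrist");w=read_camera('wrist')
s=read_camera('top')
np.save("pics/w3.npy",w)
a=cv2.resize(w[...,::-1],(400,300));b=cv2.resize(s[110:290,170:350][...,::-1],(400,400),interpolation=2)
cv2.imwrite('pics/w3.png',np.hstack([cv2.copyMakeBorder(a,0,100,0,0,cv2.BORDER_CONSTANT),b]))
print(np.round(c["pose"],3).tolist())
E
```

```text
t 5.2 shift [ 1.3 -2.6 59. ] turn [ 0.0008  0.001  -0.0047]
[[0.061, -0.958, -0.282, 0.502], [-0.998, -0.058, -0.017, 0.002], [-0.0, 0.282, -0.959, 0.221], [0.0, 0.0, 0.0, 1.0]]
```

View pics/w3.png

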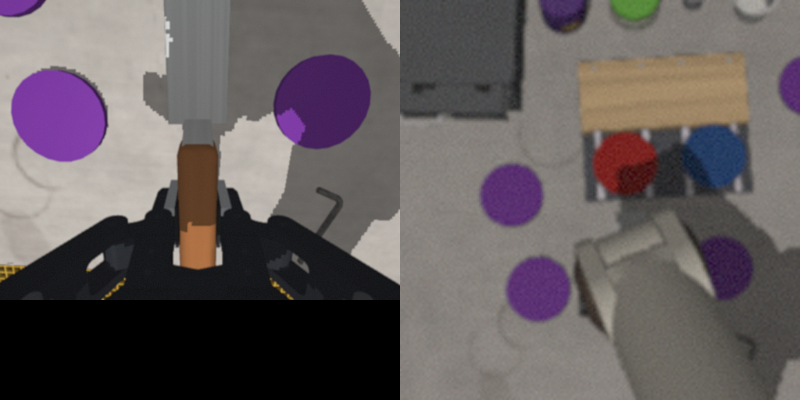

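The spatula is held straight and centred, and the lane ahead is clear. I'll lower it now.

Call:
send_rows([
  [0,-1,3,0,0,0,255],
  [1,-2,12,0,0,-0.005,255],
  [1,-3,24,0,0,-0.005,255],
  [1,-3,36,0,0,-0.005,255],
  [1,-3,47,0,0,-0.005,255],
  [1,-3,55,0,0,-0.005,255],
  [1,-3,59,0,0,-0.005,255],
  [5,-3,59,0,0,-0.005,255],
  [10,-3,59,0,0,-0.005,255],
  [11,-3,59,0,0,-0.005,255],
])

```text
t: 6.3
tcp_pos: [0.4421, 0.0048, 0.0209]
orientation: [0.999, 0.035, 0.001, -0.0]
ft_force: [0.0, 0.4, -0.8]
width: 0.22
```

```bash
python3 - <<'E'
from h import *
row((440,1.7,20),.065)
im=read_camera('scene');c=calibration("scene")
cv2.imwrite('pics/s4.png',cv2.resize(im[140:260,170:330][...,::-1],(800,600),interpolation=2))
T=np.linalg.inv(c["pose"])
def px(p):
    q=T@np.append(np.array(p)/1000,1);return np.round((np.array([c["fx"]*q[0]/q[2]+c["cx"],c["fy"]*q[1]/q[2]+c["cy"]])-[170,140])*5)
a=np.array([np.cos(.065),np.sin(.065),0]);n=np.array([-a[1],a[0],0]);g=np.array([440,1.7,11.6])
for l in (-18,18): print("tip corner",px(g+110*a+l*n))
E0=np.array([651.2,15.2,0])
for l in (-26,26,34):print("gap front",l,px(E0-86*a+l*n+[0,0,20]))
E
```

```text
t 6.3 shift [-2.3  2.9  0.9] turn [-0.0001 -0.0023  0.0045]
tip corner [505. 296.]
tip corner [469. 325.]
gap front -26 [488. 267.]
gap front 26 [435. 308.]
gap front 34 [426. 315.]
```

View pics/s4.png

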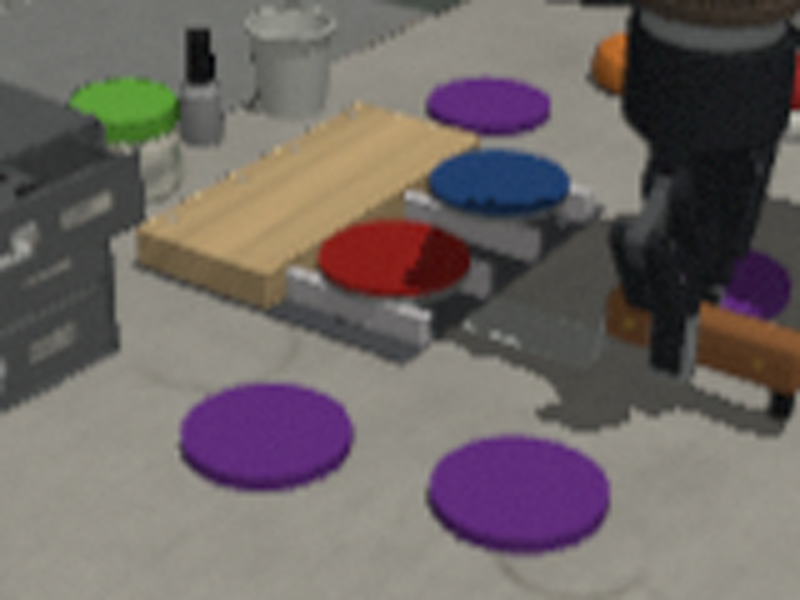

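Call:
send_rows([
  [0,2,0.5,0,0,0.004,255],
  [2,2,0.5,0,0,0.004,255],
  [8,2,0.5,0,0,0.004,255],
  [16,2,0.5,0,0,0.004,255],
  [25,2,0.5,0,0,0.004,255],
  [34,2,0.5,0,0,0.004,255],
  [42,2,0.5,0,0,0.004,255],
  [48,2,0.5,0,0,0.004,255],
  [52,2,0.5,0,0,0.004,255],
  [53,2,0.5,0,0,0.004,255],
])

```text
t: 7.35
tcp_pos: [0.4938, 0.0065, 0.0198]
orientation: [0.999, 0.033, 0.0, -0.0]
ft_force: [0.4, -0.0, -1.7]
width: 0.223
```

```bash
python3 - <<'E'
from h import *
row((494,5,20),.065)
im=read_camera('scene');top=read_camera('top')
cv2.imwrite('pics/s5.png',np.hstack([cv2.resize(im[150:230,200:310][...,::-1],(550,400),interpolation=2),cv2.resize(top[150:210,240:277][...,::-1],(246,400),interpolation=2)]))
for k in blobs(top,(0,150,60),(5,255,255)): print(np.round(cv2.minAreaRect(onplane(calibration("top"),k,.028))[0],1))
E
```

```text
t 7.35 shift [ 0.1  1.5 -0.2] turn [-0.0001 -0.0002  0.0008]
[ 567.1 -328.6]
```

View pics/s5.png

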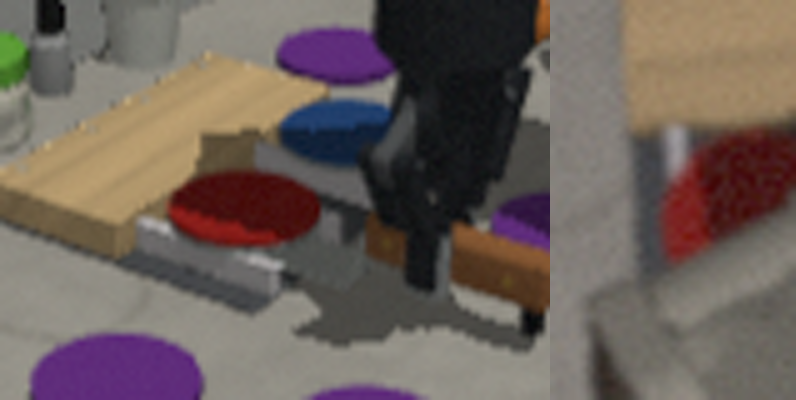

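The blade is under the disc without contact, with no force on the wrist. I'll back off to about 60 mm from the pivot, so the far edge stays loaded, and then lift along the arc.

Call:
send_rows([
  [-3,1,0,0,0,0,255],
  [-9,1,0,0,0,0,255],
  [-14,1,0,0,0,0,255],
  [-15.5,1,0,0,0,0,255],
  [-15.5,1,-3,0,0,0,255],
  [-15.5,1,-7,0,0,0,255],
  [-15.3,1,-11,0,0,0,255],
  [-14.9,1,-16,0,0,0,255],
  [-14,1,-21,0,0,0,255],
  [-12.8,1,-26,0,0,0,255],
])

```text
t: 8.45
tcp_pos: [0.4809, 0.0045, 0.0464]
orientation: [0.999, 0.033, 0.0, 0.0]
ft_force: [-0.2, 0.3, -1.9]
width: 0.224
```

```bash
python3 - <<'E'
from h import *
row((481,4,46),.065);print(observe()["ft_force"])
im=read_camera('scene')
cv2.imwrite('pics/s6.png',cv2.resize(im[140:230,195:315][...,::-1],(800,600),interpolation=2))
E
```

```text
t 8.45 shift [0.1 0.6 0.4] turn [ 0.0001 -0.0003  0.0008]
[-0.18543055  0.27577498 -1.91755074]
```

View pics/s6.png

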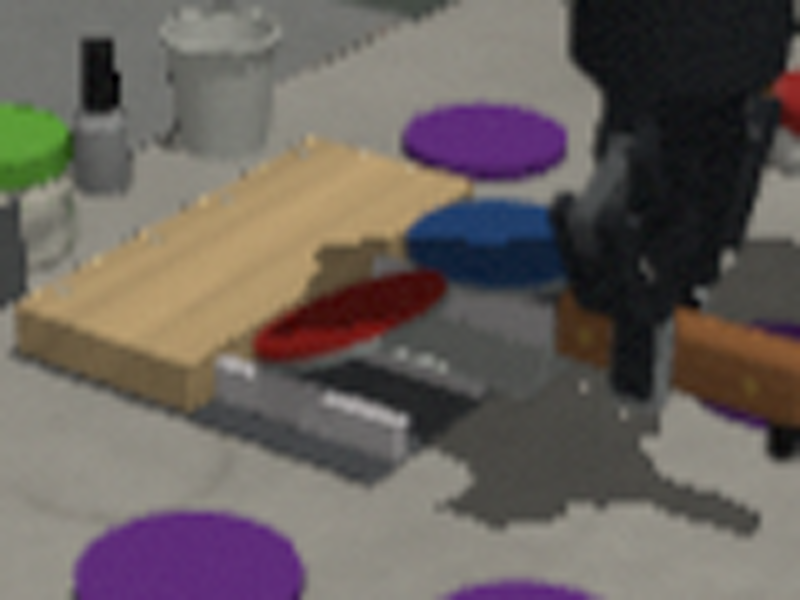

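The disc is tilting about the deck edge as intended, with its near edge up at about (445,290). I'll continue along the arc.

Call:
send_rows([
  [2,0,-5.4,0,0,0,255],
  [4.4,0,-11,0,0,0,255],
  [7.3,0,-16.3,0,0,0,255],
  [10.6,0,-21,0,0,0,255],
  [14.5,0,-25.6,0,0,0,255],
  [18.7,0,-29.5,0,0,0,255],
  [23.4,0,-33,0,0,0,255],
  [28.7,0,-35.8,0,0,0,255],
  [34,0,-38,0,0,0,255],
  [38,0,-39.5,0,0,0,255],
])

```text
t: 9.5
tcp_pos: [0.5193, 0.0071, 0.0855]
orientation: [0.999, 0.033, 0.0, -0.0]
ft_force: [-0.2, -0.3, -0.4]
width: 0.218
```

```bash
python3 - <<'E'
from h import *
row((519,6.5,85.5),.065);print(observe()["ft_force"])
im=read_camera('scene')
cv2.imwrite('pics/s7.png',cv2.resize(im[120:230,195:315][...,::-1],(650,596),interpolation=2))
E
```

```text
t 9.5 shift [-0.3  0.6  0. ] turn [-0.0001 -0.0005  0.0008]
[-0.16846676 -0.28565364 -0.40147198]
```

View pics/s7.png

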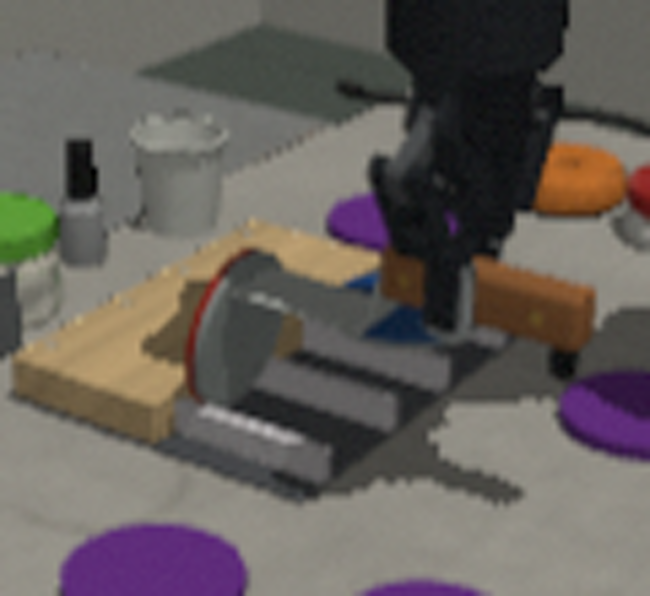

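The disc is near upright with its grey face towards the blade. Now I'll push it past upright.

Call:
send_rows([
  [4,0,-0.6,0,0,0,255],
  [9,0,-1.2,0,0,0,255],
  [14,0,-1.6,0,0,0,255],
  [19,0,-1.8,0,0,0,255],
  [24,0,-2,0,0,0,255],
  [29,0,-1.5,0,0,0,255],
  [34,0,-1,0,0,0,255],
  [40,0,1,0,0,0,255],
  [45,0,2,0,0,0,255],
  [45,0,2,0,0,0,255],
])

```text
t: 10.55
tcp_pos: [0.5642, 0.0102, 0.0831]
orientation: [0.999, 0.033, 0.0, -0.0]
ft_force: [-0.2, 0.3, -1.7]
width: 0.22
```

```bash
python3 - <<'E'
from h import *
row((430,0,110),.065);print(observe()["ft_force"])
im=read_camera('scene')
cv2.imwrite('pics/s8.png',cv2.resize(im[120:230,195:315][...,::-1],(650,596),interpolation=2))
E
```

```text
t 10.55 shift [-134.6    1.3  -26.9] turn [-0.0003 -0.0004  0.0008]
[-0.19958692  0.26588504 -1.72462695]
```

View pics/s8.png

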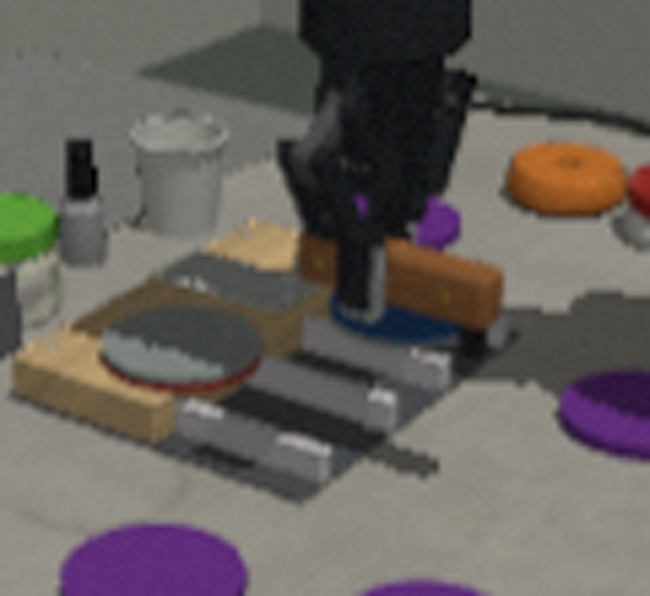

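The disc lies flat on the deck, grey side up. I'll back off and return the spatula to its original spot.

Call:
send_rows([
  [-4,0,-4,0,0,0,255],
  [-15,0,-15,0,0,0,255],
  [-32,0,-25,0,0,0,255],
  [-52,0,-27,0,0,0,255],
  [-74,0,-27,0,0,0,255],
  [-95,0,-27,0,0,0,255],
  [-113,0,-27,0,0,0,255],
  [-126,0,-27,0,0,0,255],
  [-133,0,-27,0,0,0,255],
  [-135,0,-27,0,0,0,255],
])

```text
t: 11.6
tcp_pos: [0.4283, 0.001, 0.1106]
orientation: [0.999, 0.033, 0.0, 0.0]
ft_force: [-0.6, 0.1, -1.2]
width: 0.223
```

```bash
python3 -c "
from h import *
row((431,257,60),.055)"
```

```text
t 11.6 shift [  19.5 -255.3   50.4] turn [ 0.0005 -0.0003  0.0107]
```

Call:
send_rows([
  [0,-7,0,0,0,0,255],
  [2,-30,2,0,0,0,255],
  [5,-65,8,0,0,0.003,255],
  [8,-105,16,0,0,0.005,255],
  [11,-145,26,0,0,0.007,255],
  [14,-185,36,0,0,0.01,255],
  [17,-218,44,0,0,0.01,255],
  [19,-242,49,0,0,0.01,255],
  [19,-253,50,0,0,0.01,255],
  [19,-255,50,0,0,0.01,255],
])

```text
t: 12.6
tcp_pos: [0.4306, 0.2589, 0.0601]
orientation: [1.0, 0.029, -0.0, -0.001]
ft_force: [-1.0, 0.0, -1.5]
width: 0.222
```

```bash
python3 -c "
from h import *
row((431,257,10),.055)"
```

```text
t 12.6 shift [ 0.3  2.  50.1] turn [-0.0011  0.0004  0.0034]
```

Call:
send_rows([
  [0,0,5,0,0,0,255],
  [0,0,14,0,0,0,255],
  [0,0,24,0,0,0,255],
  [0,0,33,0,0,0,255],
  [0,0,40,0,0,0,255],
  [0,0,45,0,0,0,255],
  [0,0,48,0,0,0,255],
  [0,0,49.5,0,0,0,255],
  [0,0,50,0,0,0,255],
  [0,0,50,0,0,0,255],
])

```text
t: 13.6
tcp_pos: [0.4311, 0.257, 0.0105]
orientation: [1.0, 0.028, 0.0, -0.0]
ft_force: [1.2, 0.2, -0.0]
width: 0.221
```

Call:
send_rows([
  [0,0,0.5,0,0,0,255],
  [0,0,0.8,0,0,0,255],
  [0,0,0.8,0,0,0,255],
  [0,0,0.8,0,0,0,200],
  [0,0,0.8,0,0,0,150],
  [0,0,0.8,0,0,0,100],
  [0,0,0.8,0,0,0,50],
  [0,0,0.8,0,0,0,0],
  [0,0,0.8,0,0,0,0],
  [0,0,0.8,0,0,0,0],
])

```text
t: 14.6
tcp_pos: [0.4309, 0.2569, 0.0095]
orientation: [1.0, 0.028, 0.0, -0.0]
ft_force: [0.7, 0.6, 0.2]
width: 1.0
```

Call:
send_rows([
  [0,0,-2,0,0,0,0],
  [0,0,-8,0,0,0,0],
  [0,0,-25,0,0,0,0],
  [0,0,-50,0,0,0,0],
  [0,0,-80,0,0,0,0],
  [0,0,-110,0,0,0,0],
  [0,0,-130,0,0,0,0],
  [0,0,-142,0,0,0,0],
  [0,0,-148,0,0,0,0],
  [0,0,-150,0,0,0,0],
])

```text
t: 15.6
tcp_pos: [0.431, 0.2567, 0.1597]
orientation: [1.0, 0.028, 0.0, 0.0]
ft_force: [0.1, 0.3, -0.9]
width: 1.001
```

```bash
python3 - <<'E'
from h import *
o=observe();print(o["t"],o["width"],o["tcp_pos"])
im=read_camera('scene');w=read_camera('wrist')
cv2.imwrite('pics/s9.png',np.hstack([cv2.resize(im[120:300,170:340][...,::-1],(425,450),interpolation=2),cv2.resize(w[:,:320][...,::-1],(375,450))]))
E
```

```text
15.6 1.0006717301171313 [0.43098618 0.25666724 0.15972885]
```

View pics/s9.png

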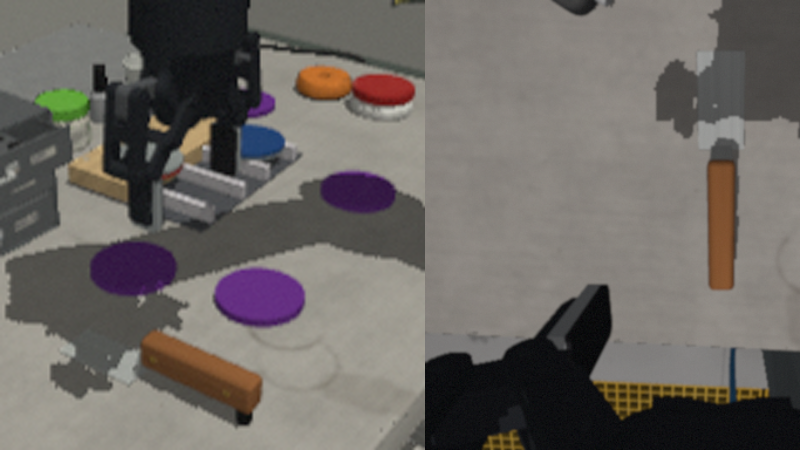

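```bash
python3 - <<'E'
from h import *
t=read_camera('top');c=calibration("top")
for k in blobs(t,(100,120,40),(118,255,255)): print("blue",np.round(cv2.minAreaRect(onplane(c,k,.028))[0]))
print("red blobs",[np.round(k.mean((0,1))).tolist() for k in blobs(t,(0,150,60),(5,255,255),20)])
print(observe()["t"],finish_job())
E
```

```text
blue [ 615. -100.]
red blobs [[395.0, 238.0], [396.0, 198.0]]
the job is handed in; nothing more can be done
15.75 None
```

The red disc is turned over and lies flat on the deck, grey side up. I handed the job in at 15.75 s of the 54 s allowed. I gripped the spatula by its handle, slid the blade under the disc between its rails and lifted the near edge until it tipped past upright. Then I laid the spatula back where it had been and let go.

- **Red disc:** the picture taken just after the tip-over shows it flat on the deck, grey side up, with the red edge below. In the last scene picture the gripper partly hid it. The last top view found no red in the lane or on the deck, only the look-alike jar and one other small red patch well away from the rack.
- **Blue disc:** it measured at the same place as before, (615, -100) mm.
- **Spatula:** the last pictures show it lying level on the table. The gripper was fully open and about 150 mm above it.
- **Forces:** the readings at the end of each call stayed low, about 5 N at most.
- **Disagreement:** one wrist-camera measurement of the blade was about 12 mm off. That script read the camera pose after the arm had drifted, so I redid the sum with the pose read just before the picture. The result then agreed with the top view.

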